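# Square the disc sander's table with a try square

## Robot

A 6-joint arm with a two-finger parallel gripper is mounted at the origin on the work surface. World frame = base frame: x ahead of the robot, y to its left, z up, the work surface at z = 0. Lengths are in m, angles in degrees, forces in N, time in s.
With the tool pointing down it reaches from about 0.425 to 0.925 m from the base axis. Payload 12.5 kg.
Tool frame: the origin (TCP) lies midway between the tips of the shut fingers; the grasp point (between the pads) lies 19 mm behind it; z points along the fingers, y is the direction in which the jaws open and shut (so a half turn about z gives the same grasp; the last joint's range is limited). The gripper opens to 85 mm and grips with 20 to 120 N. Pads are 22 mm wide; open, the fingers measure 114 mm over their backs; the gripper's body (76 mm by 85 mm) begins 54 mm behind the grasp point. The pads swing forward as they close: fully open they stand 13 mm farther back than shut.
Start: joints at [-80.993, 28.126, 89.318, -0, 62.55, -6.05], TCP at [0.162, -0.604, 0.199] pointing down, gripper open.
Joint ranges: [-177.58, 177.58], [-47.91, 125.51], [2.72, 160], [-65.01, 245.01], [3.68, 167.84], [-153.87, 153.87]. Speed limits (degrees/s): [127.2, 127.2, 159.86, 180, 180, 180].

## Interface

Orientations are given as [roll, pitch, yaw] about the fixed x, y, z axes, in that order (R = Rz(yaw) Ry(pitch) Rx(roll)).
In Python, from bench import manip gives the robot as it stands.
- The arm moves only by the tool drive_tool, never from a script. Its argument "deltas" is a list of rows, each an object of numbers: "x", "y", "z": the shift along the tool's x, y, z in units of 0.05 m (1.0 is 0.05 m); "ax", "ay", "az": the turn, a rotation vector about the tool's x, y, z in units of 2 rad (1.0 is 2 rad); "fingers": the gripper command: -1 is fully open, 1 is shut, values between are in proportion. In form: [{"x": .., "y": .., "z": .., "ax": .., "ay": .., "az": .., "fingers": ..}, ...]. A call has 1 to 12 rows; each row shifts and turns the commanded pose from where the row before left it, along the tool's axes as they then stand; what a row does not reach is not made up. A row lasts 1/8 s, in which the tool goes at most 62.5 mm and 10.7 degrees, less where a joint would pass 70% of its speed; a pose out of reach is approached as far as the arm can. A call with a number of a shift or a turn outside -1 to 1 is refused whole. A call with a gripper value outside its range is refused whole. The fingers move at their own pace and stop on an object; "grip_force" is the grip in N (left out, the last holds). Time passes only in rows, so rows that do not move let the fingers close. It gives the time, the measured TCP pose, the force and the opening at its end, in the units of the state.
- manip.get_state(): the state, without advancing time (a new reading comes with each control period).
- manip.snapshot(name): name is "side" or "top"; returns a dict with "color" (420x560x3 uint8, blue, green, red), "z_map" (420x560 float32, m along the optical axis (not along the pixel's ray), 0 where there is no reading), "fx", "fy", "cx", "cy" (pixels), "dist_coeffs" ([k1, k2, p1, p2, k3] as OpenCV has them; the pictures are not rectified), "R" (3x3) and "t" (3): a world point X has camera coordinates R X + t. Camera axes: x right, y down, z forward; pixel columns grow to the right and rows downward; lengths in m; the calibration is good to about 2 mm. A picture is of the moment at which its call begins.
- manip.job_done(): hands the job in, once; it reports no verdict.
The state is a dict: "clock": time; "joint_pos": joint angles; "qvel": joint speeds; "tau": joint torques, N m; "tcp_pos": TCP position; "ee_rot": TCP orientation; "ft_force": force on the tool from outside, world axes, zero at the start; "ft_torque": the same for the moment, N m; "opening": opening from 0.0 (shut) to 1.0 (fully open).
Only numpy, scipy, OpenCV 4.12 (cv2) and the standard library are available. Lean on these libraries where they do the work, as an engineer would, in place of code of your own. Each camera call takes 0.05 s, during which the arm holds its last target.

## Task

The sander's table was left tilted up with its lock only half tight: pick up the try square, stand its stock on the table with the blade towards the sanding disc, square-on to it, and press it down and into the corner, so that the square alone (not the gripper) brings the table down until the stock lies flat on the table and the back edge of the blade lies flat on the disc. Finish while still gripping the square and keeping it pressed firmly on both the table and the disc, so that someone can tighten the lock; leave the mug, spool clamp and sanding block where they are.

Things in the scene. Friction and masses are not known exactly. Their poses are not given: they have to be found in the camera images.
- square_grip (a point): Grip point on the stock of the try square, mid-thickness, half-way up: 22 mm above the underside, 85 mm from the heel, 55 mm from the stock's other end. Axes: +x along the stock to the heel (the end with the blade), z up along the blade, y across the stock's 20 mm thickness. Back edge of the blade and end of the stock: one plane 85 mm off along +x; inner edge of the blade: 55 mm off.
- square: Try square, 0.24 kg, standing on its stock on the bench: dark wooden stock 140 mm long, 20 mm thick, 44 mm high; thin steel blade 30 mm wide, 3 mm thick rising at one end to 160 mm above the underside. Origin at its heel: the bottom outer corner under the blade's back edge, mid-thickness. Axes as square_grip.
- sander: Grey bench disc sander, bolted down, switched off. Origin on the bench top directly below the centre of the disc's working face. +x points from the table into the disc (square to its face), y along the disc's face (level), z up. Motor behind the disc, up to 205 mm high.
- disc: Upright round sanding disc 200 mm across, does not turn; its flat brown working face is the plane x = 0 of the sander and looks to the sander's -x. Origin at the centre of the face, 144 mm above the bench; the top is 244 mm above the bench. Same axes as the sander.
- table_plate: Tilting aluminium table in front of the disc, 150 mm deep, 260 mm wide, 10 mm thick, with a 19 mm slot parallel to the disc. Origin on its hinge line: the top's edge next to the disc, 3 mm before the disc's face, 140 mm above the bench, mid-width; the table extends 150 mm from there along its own -x, z square to its top.
- trunnion (a joint): Tilt of the table about that hinge line, rad. 0 = level, square to the disc; positive = outer edge too high. Starts at 0.09 to 0.20. It stays where it is left (stiff friction: about 9 N down at its outer edge moves it) and there is no stop at 0, but the edge at the hinge does not give.
- mug: Green mug, 80 mm across, 95 mm high, on the bench; origin under its centre. Leave alone.
- spool_clamp: Spool clamp standing on the bench: two round wooden blocks 48 mm across on a threaded rod, 134 mm high; origin under its centre. Leave alone.
- sanding_block: Wooden sanding block with cork sole, 110 x 60 x 38 mm, on the bench; origin under its centre. Leave alone.
Not all that is in view belongs to the job. There is more than one size of the square; the job needs the smallest.

How it is judged:
By the outcome, as a careful person would: the job done as asked, in the order asked, and still so for the second after the job is handed in, while the arm keeps its last pose, push and grip.
It also fails if it takes over 54 s, if anything falls off the work surface, if the arm or the gripper's body presses on something with over 40 N, if the wrist force passes 120 N, or if a joint passes its speed limit or range.

## Working session

There is one attempt and no reset: what is moved stays moved. The work goes in short steps, Python scripts to look and compute and a tool call to move; the robot and the scene stay as the last step left them, time stands still between calls to the robot, and variables do not carry over. Pictures are saved under pics/ and viewed, and the job is handed in when it is done.

Besides the shell and the picture viewer there is one more tool, called as a command line: name --argument value ..., lists and objects as JSON in quotes. drive_tool: Moves the arm, as the interface text tells. Its arguments: {"type":"object","properties":{"deltas":{"type":"array"},"grip_force":{"type":"number"}},"required":["deltas"]}

```bash
mkdir -p pics; ls; python3 - <<'E'
from bench import manip
import cv2,numpy as np,pickle
print(manip.get_state())
for n in("side","top"):
    s=manip.snapshot(n); pickle.dump(s,open(f"pics/{n}0.pkl","wb")); cv2.imwrite(f"pics/{n}0.png",s["color"])
    print(n,s["fx"],s["fy"],s["cx"],s["cy"],s["dist_coeffs"],s["R"],s["t"],-np.array(s["R"]).T@s["t"])
E
```

```text
pics
{'clock': 0.0, 'joint_pos': array([-8.09929276e+01,  2.81664832e+01,  8.93507812e+01, -1.73444106e-03,
        6.25498555e+01, -6.05059249e+00]), 'qvel': array([-0.02094713, -0.07434595, -0.05581037,  0.03305714, -0.12917263,
        0.04265111]), 'tau': array([-6.45179398e-05, -6.18448806e+01, -2.61587995e+01, -4.77428887e-05,
        4.11844245e-03,  2.82300050e-07]), 'tcp_pos': array([ 0.16233964, -0.60326861,  0.19859849]), 'ee_rot': array([-1.79933092e+02, -5.54522780e-03,  1.50584621e+01]), 'ft_force': array([ 0.58150277, -0.33209873, -0.00605743]), 'ft_torque': array([0.00381255, 0.03368428, 0.00251788]), 'opening': 1.0012125414559983}
side 466.74064831351336 466.74064831351336 283.0678508151353 205.6444801061895 [-0.14616947  0.          0.          0.          0.        ] [[-9.38297631e-01 -3.45828688e-01 -2.73694622e-04]
 [-2.65179618e-01  7.19989240e-01 -6.41323058e-01]
 [ 2.21984969e-01 -6.01679327e-01 -7.67270918e-01]] [0.46195069 0.33830926 0.94618794] [0.31312046 0.4854785  0.94307445]
top 407.0447783152209 407.0447783152209 281.8007767338964 206.21919677650033 [-0.05043879  0.          0.          0.          0.        ] [[-0.00538424 -0.99971443 -0.02328257]
 [-0.99528121  0.00761321 -0.09673337]
 [ 0.096883    0.02265187 -0.99503798]] [-0.11260965  0.53075285  1.04708186] [ 0.42619759 -0.14033659  1.09060589]
```

View pics/side0.png

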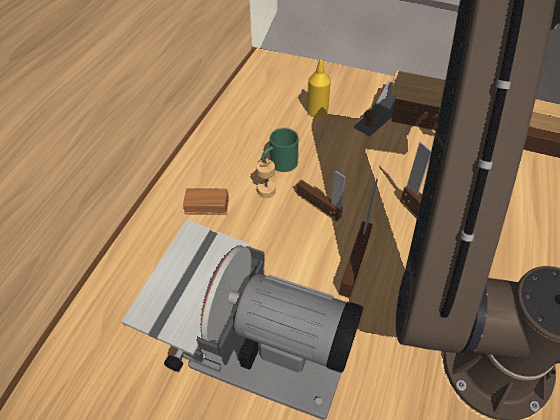

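View pics/top0.png

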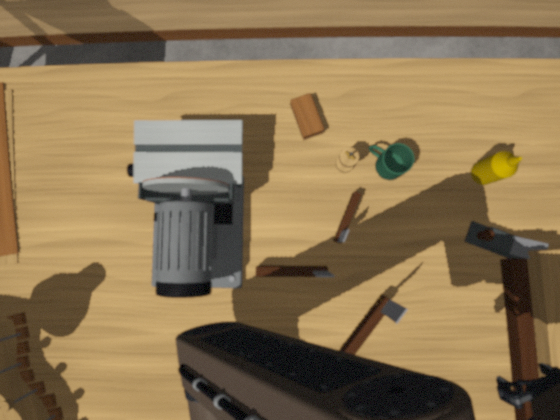

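```bash
cat > h.py <<'E'
import cv2,numpy as np,pickle
def load(n): return pickle.load(open(f"pics/{n}.pkl","rb"))
def grab(n,tag):
    from bench import manip
    s=manip.snapshot(n); pickle.dump(s,open(f"pics/{n}{tag}.pkl","wb")); cv2.imwrite(f"pics/{n}{tag}.png",s["color"]); return s
def K(s): return np.array([[s["fx"],0,s["cx"]],[0,s["fy"],s["cy"]],[0,0,1]])
def rays(s,uv):
    p=cv2.undistortPoints(np.asarray(uv,float).reshape(-1,1,2),K(s),np.array(s["dist_coeffs"])).reshape(-1,2)
    return np.c_[p,np.ones(len(p))]
def cloud(s):
    h,w=s["z_map"].shape
    v,u=np.mgrid[:h,:w]
    r=rays(s,np.c_[u.ravel(),v.ravel()])*s["z_map"].reshape(-1,1)
    P=(r-np.array(s["t"]))@np.array(s["R"])
    P[s["z_map"].ravel()==0]=np.nan
    return P.reshape(h,w,3)
def onplane(s,uv,z):
    d=rays(s,uv)@np.array(s["R"]); c=-np.array(s["R"]).T@np.array(s["t"])
    return c+d*((z-c[2])/d[:,2])[:,None]
def proj(s,X):
    rv=cv2.Rodrigues(np.array(s["R"]))[0]
    return cv2.projectPoints(np.asarray(X,float).reshape(-1,1,3),rv,np.array(s["t"]),K(s),np.array(s["dist_coeffs"]))[0].reshape(-1,2)
E
python3 - <<'E'
from h import *
a=load("side0");b=load("top0")
cv2.imwrite("pics/c1.png",cv2.resize(a["color"][130:310,270:450],None,fx=3.3,fy=3.3,interpolation=cv2.INTER_CUBIC))
cv2.imwrite("pics/c2.png",cv2.resize(b["color"][170:370,230:430],None,fx=3,fy=3,interpolation=cv2.INTER_CUBIC))
A=cloud(a);B=cloud(b)
np.set_printoptions(precision=3,suppress=True)
for uv in [(300,186),(336,213),(338,180),(345,285),(368,225),(371,195),(410,195),(425,160),(240,300),(160,300),(200,235)]: print("side",uv,A[uv[1],uv[0]])
for uv in [(345,215),(358,195),(343,237),(295,271),(322,271),(365,325),(395,310),(190,130),(190,145),(190,170),(187,186)]: print("top",uv,B[uv[1],uv[0]])
print((a["z_map"]==0).mean(),(b["z_map"]==0).mean())
E
```

```text
side (300, 186) [ 0.555 -0.298  0.043]
side (336, 213) [ 0.443 -0.249  0.036]
side (338, 180) [ 0.451 -0.262  0.141]
side (345, 285) [ 0.365 -0.044  0.058]
side (368, 225) [ 0.357 -0.223  0.058]
side (371, 195) [ 0.363 -0.193  0.196]
side (410, 195) [ 0.278 -0.358  0.053]
side (425, 160) [ 0.268 -0.361  0.18 ]
side (240, 300) [0.526 0.133 0.194]
side (160, 300) [0.682 0.168 0.152]
side (200, 235) [0.678 0.001 0.152]
top (345, 215) [ 0.504 -0.279  0.044]
top (358, 195) [ 0.556 -0.314  0.041]
top (343, 237) [ 0.446 -0.261  0.137]
top (295, 271) [ 0.363 -0.149  0.057]
top (322, 271) [ 0.363 -0.217  0.057]
top (365, 325) [ 0.228 -0.322  0.056]
top (395, 310) [ 0.28  -0.373  0.157]
top (190, 130) [0.702 0.099 0.153]
top (190, 145) [0.668 0.101 0.139]
top (190, 170) [0.607 0.099 0.143]
top (187, 186) [0.561 0.093 0.193]
0.004217687074829932 0.003822278911564626
```

View pics/c1.png

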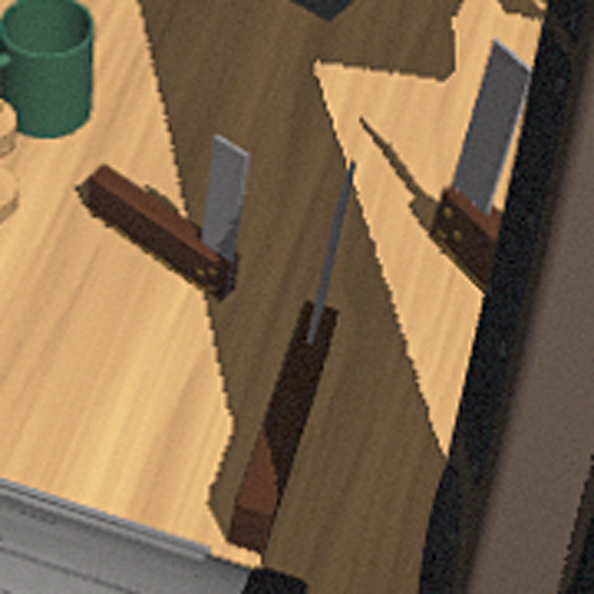

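View pics/c2.png

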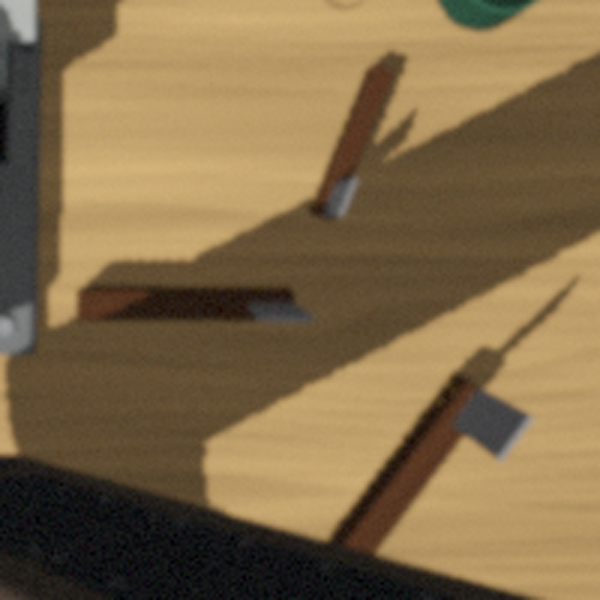

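```bash
python3 - <<'E'
from h import *
np.set_printoptions(precision=4,suppress=True)
a=load("side0");b=load("top0")
A=cloud(a);B=cloud(b)
for nm,C in(("side",A),("top",B)):
    P=C.reshape(-1,3);P=P[~np.isnan(P[:,0])]
    m=(P[:,0]>.41)&(P[:,0]<.60)&(P[:,1]<-.22)&(P[:,1]>-.345)&(P[:,2]<.052)&(P[:,2]>.034)
    Q=P[m].astype(np.float32); r=cv2.minAreaRect(Q[:,:2].copy()); print(nm,len(Q),r,cv2.boxPoints(r).ravel(),Q[:,2].mean(), np.percentile(Q[:,2],[10,50,90]))
    # trimmed PCA
    c=Q[:,:2].mean(0);u,s,vt=np.linalg.svd(Q[:,:2]-c);d=vt[0];t=(Q[:,:2]-c)@d;n=(Q[:,:2]-c)@vt[1]
    print("pca",c,d,np.degrees(np.arctan2(d[1],d[0])),np.percentile(t,[0,2,98,100]),np.percentile(n,[2,98]))
    m=(P[:,0]>.41)&(P[:,0]<.50)&(P[:,1]<-.22)&(P[:,1]>-.345)&(P[:,2]<.18)&(P[:,2]>.055)
    Q=P[m]; print("blade",len(Q),Q.mean(0),Q.min(0),Q.max(0))
    c=Q.mean(0)
    if len(Q)>10:
        d=np.array([-.9,.42,0]);d/=np.linalg.norm(d)
        x,y=Q[:,0],Q[:,1]; print("line",np.degrees(np.arctan2(*np.linalg.svd(Q[:,:2]-c[:2])[2][0][::-1])))
    # table top
    m=(P[:,0]>.57)&(P[:,0]<.76)&(P[:,1]<.26)&(P[:,1]>-.06)&(P[:,2]>.12)&(P[:,2]<.20)
    Q=P[m]
    c=np.median(Q,0)
    for k in range(10):
        if k==0: keep=np.ones(len(Q),bool)
        else: keep=abs((Q-c)@n)<(.02 if k<4 else .004)
        c=Q[keep].mean(0); n=np.linalg.svd(Q[keep]-c,full_matrices=False)[2][2]
        n*=np.sign(n[2])
    print("table",keep.sum(),c,n,"tilt",np.arccos(n[2]),"dir",np.degrees(np.arctan2(n[1],n[0])))
    r=cv2.minAreaRect(Q[keep][:,:2].astype(np.float32));print(r,cv2.boxPoints(r).ravel())
# disc face from side
P=A.reshape(-1,3);P=P[~np.isnan(P[:,0])]
E
```

```text
side 402 ((0.4991338849067688, -0.2852727174758911), (0.02339956723153591, 0.1385796070098877), 66.15440368652344) [ 0.431  -0.268   0.5578 -0.324   0.5672 -0.3026  0.4405 -0.2466] 0.043403976 [0.0374 0.0441 0.0473]
pca [ 0.5009 -0.2828] [-0.9092  0.4164] 155.39111 [-0.0686 -0.0662  0.0681  0.0699] [-0.0127  0.0084]
blade 345 [ 0.4501 -0.2626  0.112 ] [ 0.436  -0.2706  0.0562] [ 0.465  -0.2533  0.1642]
line 157.0959894911017
table 6566 [0.6602 0.1226 0.1494] [-0.1031  0.0011  0.9947] tilt 0.10329701530378492 dir 179.39102283602205
((0.6485545635223389, 0.1069318950176239), (0.2630203664302826, 0.157352477312088), 89.62286376953125) [ 0.569  -0.0241  0.7264 -0.0251  0.7281  0.2379  0.5707  0.239 ]
top 381 ((0.49939897656440735, -0.2855300009250641), (0.020548004657030106, 0.1402018517255783), 66.69540405273438) [ 0.431  -0.2672  0.5597 -0.3227  0.5678 -0.3038  0.4391 -0.2484] 0.043440502 [0.0407 0.0436 0.0461]
pca [ 0.5061 -0.287 ] [-0.9065  0.4222] 155.02637 [-0.0635 -0.0602  0.073   0.0768] [-0.0094  0.0106]
blade 78 [ 0.4486 -0.2626  0.1191] [ 0.4344 -0.2697  0.0556] [ 0.4628 -0.2571  0.163 ]
line 157.57224777774354
table 5539 [0.6552 0.105  0.1478] [-0.1036  0.002   0.9946] tilt 0.10381800704946455 dir 178.91110626498013
((0.6516144275665283, 0.10768726468086243), (0.26121819019317627, 0.14986790716648102), 88.94876098632812) [ 0.5743 -0.0215  0.7241 -0.0243  0.7289  0.2369  0.5791  0.2396]
```

```bash
python3 - <<'E'
from h import *
np.set_printoptions(precision=4,suppress=True)
a=load("side0");b=load("top0")
def edge(s,p0,p1,n=40,w=8):
    g=cv2.GaussianBlur(cv2.cvtColor(s["color"],cv2.COLOR_BGR2GRAY).astype(np.float32),(0,0),1)
    p0=np.array(p0,float);p1=np.array(p1,float);d=(p1-p0)/np.linalg.norm(p1-p0);nn=np.array([-d[1],d[0]])
    out=[]
    for t in np.linspace(0.05,.95,n):
        c=p0+t*(p1-p0); k=np.arange(-w,w+.01,.25); q=c+k[:,None]*nn
        pr=cv2.remap(g,q[:,0].astype(np.float32)[:,None],q[:,1].astype(np.float32)[:,None],cv2.INTER_LINEAR).ravel()
        gr=abs(np.gradient(pr)); out.append(c+k[gr.argmax()]*nn)
    return np.array(out)
def hit(s,uv,c,n):
    d=rays(s,uv)@np.array(s["R"]); o=-np.array(s["R"]).T@np.array(s["t"])
    return o+d*(((c-o)@n)/(d@n))[:,None]
c=np.array([.6577,.113,.1486]);n=np.array([-.1033,.0015,.9946])
for nm,s,ends in(("top",b,[((136,121),(242,121)),((136,145),(242,145)),((243,124),(242,180))]),("side",a,[((185,222),(124,322)),])):
    for e in ends:
        uv=edge(s,*e); X=hit(s,uv,c,n)
        vx,vy,x0,y0=cv2.fitLine(X[:,:2].astype(np.float32),cv2.DIST_HUBER,0,.001,.001).ravel()
        print(nm,e,uv[[0,-1]].ravel(),"ang",np.degrees(np.arctan2(vy,vx)),"pt",x0,y0,X[:,2].mean(),"resid",np.median(abs((X[:,:2]-[x0,y0])@[-vy,vx])))
# disc back plane/rim
for nm,s in(("side",a),("top",b)):
    P=cloud(s).reshape(-1,3);P=P[~np.isnan(P[:,0])]
    m=(P[:,0]>.50)&(P[:,0]<.60)&(P[:,1]<.22)&(P[:,1]>0.)&(P[:,2]>.21)&(P[:,2]<.25)
    Q=P[m];print(nm,len(Q),Q.min(0),Q.max(0)); 
    for k in range(6):
        keep=np.ones(len(Q),bool) if k==0 else abs((Q-c)@n)<.006
        c=Q[keep].mean(0);n=np.linalg.svd(Q[keep]-c,full_matrices=False)[2][2]
    print(c,n,keep.sum(), np.degrees(np.arctan2(n[1],n[0])), np.percentile(Q[:,0],[2,50,98]))
    print(np.percentile(Q[:,1],[1,99]))
cv2.imwrite("pics/c3.png",cv2.resize(b["color"][100:310,110:260],None,fx=2.8,fy=2.8,interpolation=cv2.INTER_CUBIC))
cv2.imwrite("pics/c4.png",cv2.resize(a["color"][210:410,110:370],None,fx=2.9,fy=2.9,interpolation=cv2.INTER_CUBIC))
E
```

```text
top ((136, 121), (242, 121)) [141.3  119.5  236.7  119.25] ang 89.04837 pt 0.7266509 0.1012132 0.15577907223601886 resid 0.0004084381985316433
top ((136, 145), (242, 145)) [141.3  151.5  236.7  151.25] ang 89.19865 pt 0.6509027 0.09797363 0.1480066164095813 resid 0.00022858821810154073
top ((243, 124), (242, 180)) [241.7002 126.7777 241.5501 177.1911] ang -0.4015008 pt 0.6614534 -0.02430087 0.14777274620812966 resid 0.0003619236318879198
side ((185, 222), (124, 322)) [181.0963 226.4792 124.2755 315.3075] ang 89.53969 pt 0.72647375 0.123165175 0.15574443235546315 resid 0.0004054289951325831
side 812 [0.5589 0.0331 0.21  ] [0.5752 0.1829 0.2463]
[0.5639 0.1175 0.2298] [ 0.9856 -0.0412 -0.164 ] 702 -2.395355801248434 [0.5598 0.5634 0.5734]
[0.0388 0.1811]
top 456 [0.5599 0.0347 0.2101] [0.574  0.1828 0.2455]
[0.5654 0.105  0.2328] [-0.9791  0.0113  0.2033] 403 179.33833557355243 [0.5605 0.5659 0.5733]
[0.0379 0.1791]
```

View pics/c3.png

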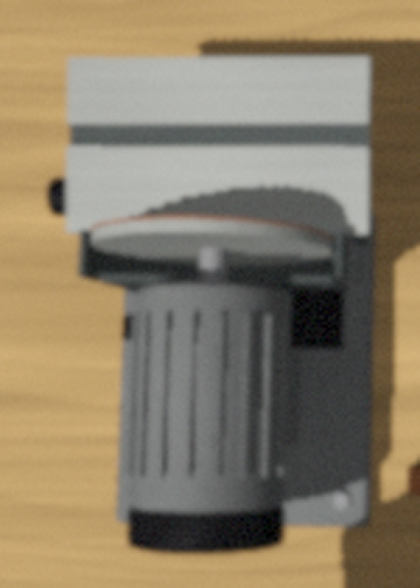

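View pics/c4.png

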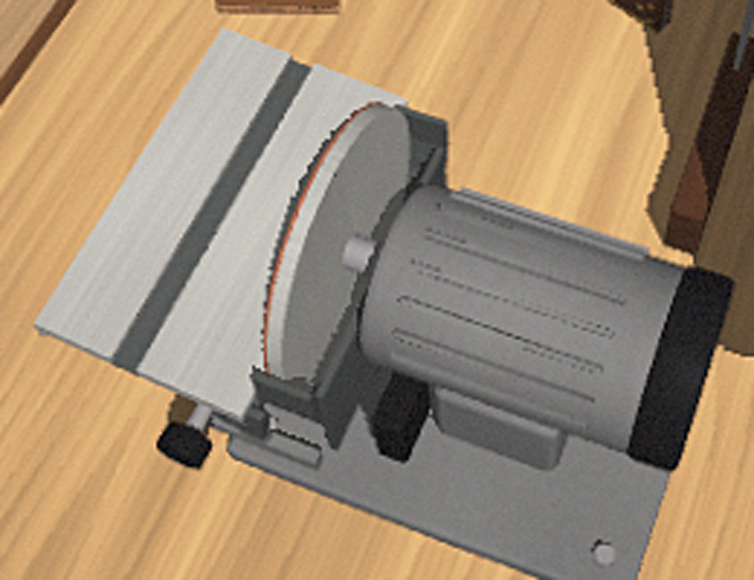

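drive_tool --deltas '[{"x":0.84,"y":-0.42,"fingers":-1},{"x":0.84,"y":-0.42},{"x":0.84,"y":-0.42},{"x":0.84,"y":-0.42},{"x":0.84,"y":-0.42},{"x":0.84,"y":-0.42},{"x":0.84,"y":-0.42},{"x":0.84,"y":-0.42},{"x":0.84,"y":-0.42},{"x":0.84,"y":-0.42}]'

```text
$.deltas[0]: bad value
```

drive_tool --deltas '[{"az":0.084},{"az":0.084},{"az":0.084},{"az":0.084},{}]'

```text
$.deltas[0]: bad value
```

```bash
python3 - <<'E'
from h import *
np.set_printoptions(precision=4,suppress=True)
from bench import manip
print(manip.get_state())
b=grab("top","1");a=grab("side","1")
for s in(a,b): print(proj(s,[[.513,-.2914,.044],[.4351,-.2575,.16]]).ravel())
E
```

```text
{'clock': 0.1, 'joint_pos': array([-80.9914,  28.161 ,  89.3487,  -0.0009,  62.5495,  -6.0493]), 'qvel': array([ 0.0647, -0.1632, -0.0721,  0.0996, -0.0532,  0.0158]), 'tau': array([  0.0048, -61.9448, -26.2028,  -0.    ,   0.0029,   0.    ]), 'tcp_pos': array([ 0.1624, -0.6033,  0.1987]), 'ee_rot': array([-179.9411,   -0.0055,   15.0583]), 'ft_force': array([ 0.4022,  0.2378, -0.0642]), 'ft_torque': array([-0.0521,  0.0311, -0.0226]), 'opening': 1.0011148168219175}
[314.647  191.7692 344.8374 177.4749]
[349.7476 211.5404 342.8174 241.5182]
```

View pics/side1.png

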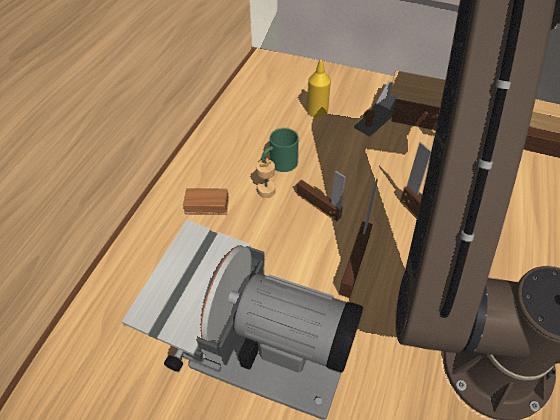

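View pics/top1.png

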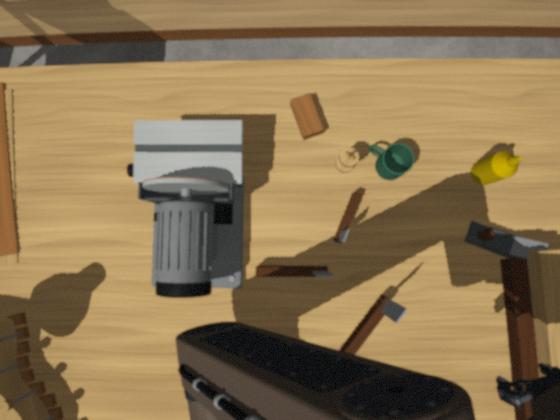

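The moves were refused, so nothing has moved and the scene is as before. Every row probably needs all seven keys.

drive_tool --deltas '[{"x":0.84,"y":-0.42,"z":0,"ax":0,"ay":0,"az":0,"fingers":-1},{"x":0.84,"y":-0.42,"z":0,"ax":0,"ay":0,"az":0,"fingers":-1},{"x":0.84,"y":-0.42,"z":0,"ax":0,"ay":0,"az":0,"fingers":-1},{"x":0.84,"y":-0.42,"z":0,"ax":0,"ay":0,"az":0,"fingers":-1},{"x":0.84,"y":-0.42,"z":0,"ax":0,"ay":0,"az":0,"fingers":-1},{"x":0.84,"y":-0.42,"z":0,"ax":0,"ay":0,"az":0,"fingers":-1},{"x":0.84,"y":-0.42,"z":0,"ax":0,"ay":0,"az":0,"fingers":-1},{"x":0.84,"y":-0.42,"z":0,"ax":0,"ay":0,"az":0,"fingers":-1},{"x":0.84,"y":-0.42,"z":0,"ax":0,"ay":0,"az":0,"fingers":-1},{"x":0.84,"y":-0.42,"z":0,"ax":0,"ay":0,"az":0,"fingers":-1}]'

```text
clock: 1.45
tcp_pos: [0.5145, -0.2905, 0.1992]
ee_rot: [180.0, 0.0, 15.1]
ft_force: [0.1, 0.0, 0.2]
opening: 0.997
```

drive_tool --deltas '[{"x":0,"y":0,"z":0,"ax":0,"ay":0,"az":0.084,"fingers":-1},{"x":0,"y":0,"z":0,"ax":0,"ay":0,"az":0.084,"fingers":-1},{"x":0,"y":0,"z":0,"ax":0,"ay":0,"az":0.084,"fingers":-1},{"x":0,"y":0,"z":0,"ax":0,"ay":0,"az":0.084,"fingers":-1},{"x":0,"y":0,"z":0,"ax":0,"ay":0,"az":0,"fingers":-1}]'

```text
clock: 2.08
tcp_pos: [0.5134, -0.2916, 0.1991]
ee_rot: [-180.0, 0.0, -23.4]
ft_force: [0.2, -0.6, 0.3]
opening: 0.999
```

```bash
python3 - <<'E'
from h import *
np.set_printoptions(precision=4,suppress=True)
from bench import manip
print(manip.get_state())
b=grab("top","1");a=grab("side","1")
E
```

```text
{'clock': 2.075, 'joint_pos': array([-36.005 ,  25.3142,  94.3337,  -0.0025,  60.3621,  77.3758]), 'qvel': array([-0.0085, -0.0993,  0.0437, -0.0087,  0.0127, -5.2058]), 'tau': array([  0.0238, -57.8348, -25.5037,   0.0033,   0.001 ,   1.4478]), 'tcp_pos': array([ 0.5134, -0.2916,  0.1991]), 'ee_rot': array([-179.9999,    0.0102,  -23.3796]), 'ft_force': array([ 0.1828, -0.6415,  0.3193]), 'ft_torque': array([ 0.0025, -0.0406, -0.0085]), 'opening': 0.9990844025534896}
```

View pics/side1.png

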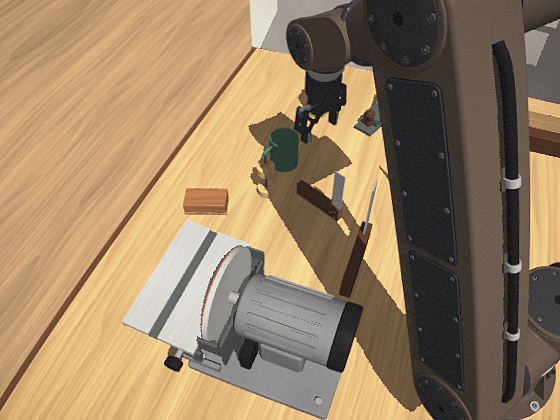

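View pics/top1.png

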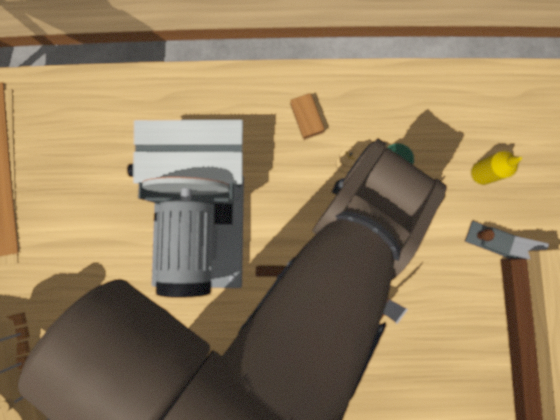

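```bash
python3 - <<'E'
from h import *
np.set_printoptions(precision=4,suppress=True)
a=load("side1")
print(proj(a,[[.5134,-.2916,.2],[.5134,-.2916,.044]]))
A=cloud(a)
P=A.reshape(-1,3);P=P[~np.isnan(P[:,0])]
m=(abs(P[:,0]-.513)<.15)&(abs(P[:,1]+.29)<.15)&(P[:,2]>.18)
Q=P[m]
for z0 in np.arange(.18,.5,.02):
    q=Q[(Q[:,2]>=z0)&(Q[:,2]<z0+.02)]
    if len(q)>5:
        r=(q[:,:2]-[.5134,-.2916])@np.array([[np.cos(np.radians(156.6)),np.sin(np.radians(156.6))],[np.sin(np.radians(156.6)),-np.cos(np.radians(156.6))]]).T
        print(round(z0,3),len(q),r.min(0),r.max(0))
E
```

```text
[[317.9021 147.1497]
 [314.5228 191.6745]]
0.2 6 [0.1651 0.0035] [0.1775 0.0324]
0.24 70 [-0.0101 -0.0465] [0.0124 0.0564]
0.26 134 [-0.0113 -0.0566] [0.0125 0.058 ]
0.28 160 [-0.0129 -0.0762] [0.0139 0.0747]
0.3 287 [-0.0122 -0.0759] [0.0188 0.0766]
0.32 329 [-0.012  -0.0717] [0.0208 0.0742]
0.34 249 [-0.0145 -0.0679] [0.0318 0.0709]
0.36 272 [-0.0281 -0.0175] [0.0387 0.0398]
0.38 298 [-0.0213 -0.0188] [0.0399 0.0395]
0.4 283 [-0.0306 -0.0231] [0.0397 0.0391]
0.42 289 [-0.0171 -0.0226] [0.0424 0.0426]
0.44 117 [-0.0478  0.0164] [0.0375 0.0692]
0.46 287 [-0.0521  0.0512] [0.0618 0.0771]
0.48 453 [-0.0586  0.0478] [0.0977 0.0823]
```

drive_tool --deltas '[{"x":0,"y":0,"z":0.75,"ax":0,"ay":0,"az":0,"fingers":-1},{"x":0,"y":0,"z":0.75,"ax":0,"ay":0,"az":0,"fingers":-1},{"x":0,"y":0,"z":0.75,"ax":0,"ay":0,"az":0,"fingers":-1},{"x":0,"y":0,"z":0.4,"ax":0,"ay":0,"az":0,"fingers":-1},{"x":0,"y":0,"z":0,"ax":0,"ay":0,"az":0,"fingers":-1}]'

```text
clock: 2.8
tcp_pos: [0.5128, -0.2913, 0.0655]
ee_rot: [-180.0, 0.2, -23.3]
ft_force: [0.2, 0.9, -0.3]
opening: 1.002
```

```bash
python3 - <<'E'
from h import *
np.set_printoptions(precision=4,suppress=True)
a=grab("side","2")
cv2.imwrite("pics/c5.png",cv2.resize(a["color"][110:250,240:400],None,fx=4,fy=4,interpolation=cv2.INTER_CUBIC))
E
```

```text
(no output)
```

View pics/c5.png

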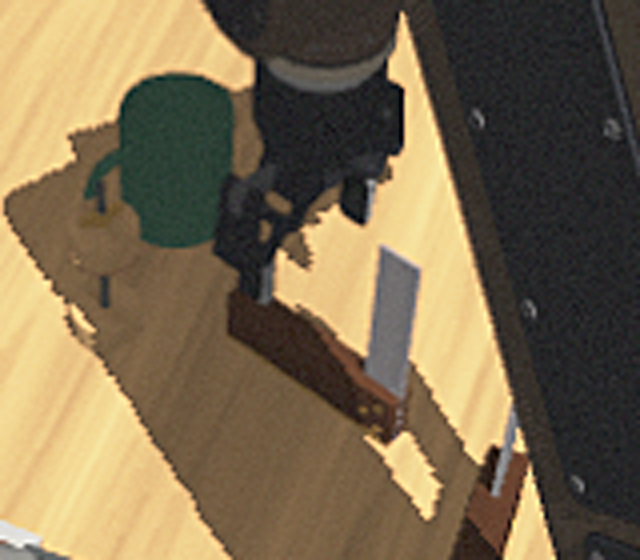

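drive_tool --deltas '[{"x":0,"y":0,"z":0.5,"ax":0,"ay":0,"az":0,"fingers":-1},{"x":0,"y":0,"z":0.5,"ax":0,"ay":0,"az":0,"fingers":-1},{"x":0,"y":0,"z":0.18,"ax":0,"ay":0,"az":0,"fingers":-1},{"x":0,"y":0,"z":0,"ax":0,"ay":0,"az":0,"fingers":-1}]'

```text
clock: 3.35
tcp_pos: [0.5137, -0.2919, 0.0083]
ee_rot: [180.0, -0.0, -23.4]
ft_force: [0.9, -0.7, 0.5]
opening: 0.996
```

drive_tool --deltas '[{"x":0,"y":0,"z":0,"ax":0,"ay":0,"az":0,"fingers":-0.3},{"x":0,"y":0,"z":0,"ax":0,"ay":0,"az":0,"fingers":0.2},{"x":0,"y":0,"z":0,"ax":0,"ay":0,"az":0,"fingers":0.4},{"x":0,"y":0,"z":0,"ax":0,"ay":0,"az":0,"fingers":0.4}]' --grip_force 30

```text
clock: 3.85
tcp_pos: [0.5135, -0.2917, 0.0079]
ee_rot: [180.0, -0.0, -23.4]
ft_force: [-0.1, -0.1, -0.1]
opening: 0.296
```

drive_tool --deltas '[{"x":0,"y":0,"z":0.06,"ax":0,"ay":0,"az":0,"fingers":0.4},{"x":0,"y":0,"z":0,"ax":0,"ay":0,"az":0,"fingers":0.6},{"x":0,"y":0,"z":0,"ax":0,"ay":0,"az":0,"fingers":0.6},{"x":0,"y":0,"z":0,"ax":0,"ay":0,"az":0,"fingers":0.8},{"x":0,"y":0,"z":0,"ax":0,"ay":0,"az":0,"fingers":1}]' --grip_force 30

```text
clock: 4.47
tcp_pos: [0.5133, -0.2916, 0.0046]
ee_rot: [180.0, 0.0, -23.4]
ft_force: [-0.8, 0.3, -1.8]
opening: 0.222
```

drive_tool --deltas '[{"x":0,"y":0,"z":0,"ax":0,"ay":0,"az":0,"fingers":1},{"x":0,"y":0,"z":0,"ax":0,"ay":0,"az":0,"fingers":1},{"x":0,"y":0,"z":0,"ax":0,"ay":0,"az":0,"fingers":1}]' --grip_force 120

```text
clock: 4.85
tcp_pos: [0.5135, -0.2917, 0.0048]
ee_rot: [180.0, -0.0, -23.4]
ft_force: [-0.6, 0.0, 2.3]
opening: 0.182
```

```bash
python3 - <<'E'
from h import *
np.set_printoptions(precision=4,suppress=True)
from bench import manip
a=grab("side","3");print(manip.get_state())
cv2.imwrite("pics/c6.png",cv2.resize(a["color"][110:250,240:400],None,fx=4,fy=4,interpolation=cv2.INTER_CUBIC))
E
```

```text
{'clock': 4.9, 'joint_pos': array([-36.0063,  39.8167, 103.4875,  -0.0029,  36.6818,  77.4438]), 'qvel': array([ 0.0252, -0.0499, -0.0381,  0.0267,  0.0449, -0.0416]), 'tau': array([ -0.2115, -63.5527, -16.0528,  -0.0381,  -0.1614,  -0.007 ]), 'tcp_pos': array([ 0.5135, -0.2917,  0.0048]), 'ee_rot': array([179.9953,  -0.0133, -23.4479]), 'ft_force': array([-0.3232,  0.6645,  1.4821]), 'ft_torque': array([ 0.1165,  0.1095, -0.0146]), 'opening': 0.18260089142640926}
```

View pics/c6.png

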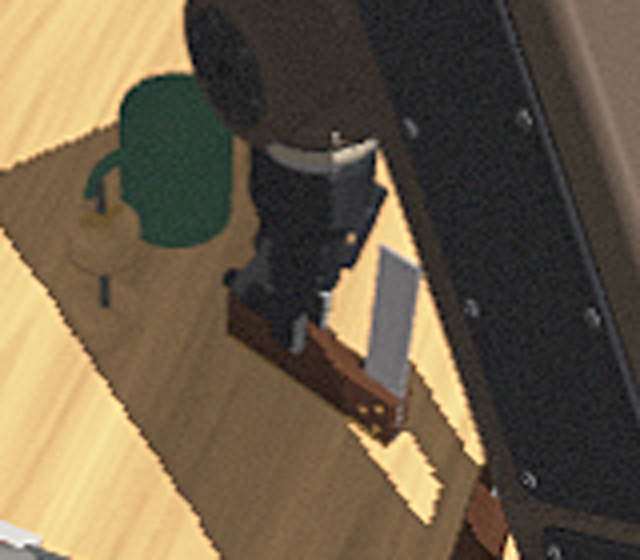

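drive_tool --deltas '[{"x":0,"y":0,"z":-0.3,"ax":0,"ay":0,"az":0,"fingers":1},{"x":0,"y":0,"z":-0.7,"ax":0,"ay":0,"az":0,"fingers":1},{"x":0,"y":0,"z":-0.8,"ax":0,"ay":0,"az":0,"fingers":1},{"x":0,"y":0,"z":-0.8,"ax":0,"ay":0,"az":0,"fingers":1},{"x":0,"y":0,"z":-0.8,"ax":0,"ay":0,"az":0,"fingers":1},{"x":0,"y":0,"z":-0.8,"ax":0,"ay":0,"az":0,"fingers":1},{"x":0,"y":0,"z":0,"ax":0,"ay":0,"az":0,"fingers":1},{"x":0,"y":0,"z":0,"ax":0,"ay":0,"az":0,"fingers":1}]'

```text
clock: 5.9
tcp_pos: [0.5129, -0.2913, 0.2143]
ee_rot: [-180.0, 0.0, -23.4]
ft_force: [-0.5, -0.7, -3.3]
opening: 0.186
```

```bash
python3 - <<'E'
from h import *
np.set_printoptions(precision=4,suppress=True)
from bench import manip
print(manip.get_state())
a=grab("side","4")
cv2.imwrite("pics/c7.png",cv2.resize(a["color"][50:250,240:440],None,fx=3,fy=3,interpolation=cv2.INTER_CUBIC))
E
```

```text
{'clock': 5.9, 'joint_pos': array([-36.005 ,  24.4281,  93.3055,  -0.0039,  62.3138,  77.4437]), 'qvel': array([-0.0564,  1.1052,  0.4877, -0.0461, -0.1094, -0.1183]), 'tau': array([  0.0578, -61.1043, -28.0536,  -0.0171,   0.1213,  -0.0002]), 'tcp_pos': array([ 0.5129, -0.2913,  0.2143]), 'ee_rot': array([-179.9931,    0.0469,  -23.4468]), 'ft_force': array([-0.4993, -0.6561, -3.2667]), 'ft_torque': array([-0.0861, -0.0718, -0.0546]), 'opening': 0.18623930245330816}
```

View pics/c7.png

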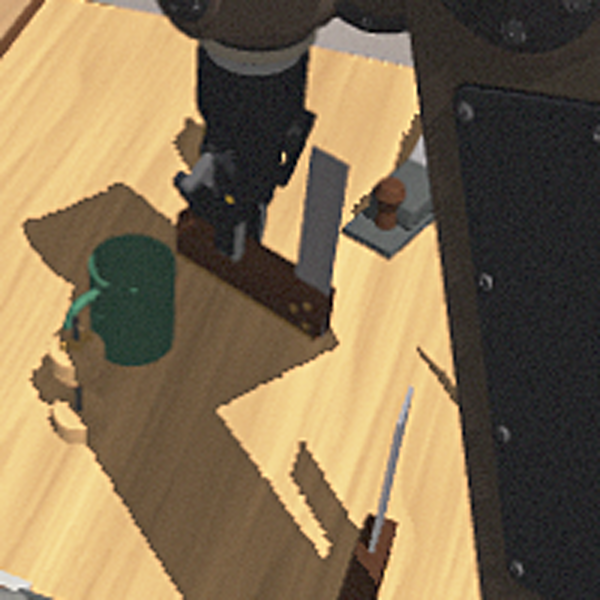

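drive_tool --deltas '[{"x":0,"y":0,"z":0,"ax":0,"ay":0,"az":-0.066,"fingers":1},{"x":0,"y":0,"z":0,"ax":0,"ay":0,"az":-0.066,"fingers":1},{"x":0,"y":0,"z":0,"ax":0,"ay":0,"az":-0.066,"fingers":1},{"x":0.86,"y":0,"z":0,"ax":0,"ay":0,"az":0,"fingers":1},{"x":0.86,"y":0,"z":0,"ax":0,"ay":0,"az":0,"fingers":1},{"x":0.86,"y":0,"z":0,"ax":0,"ay":0,"az":0,"fingers":1},{"x":0.86,"y":0,"z":0,"ax":0,"ay":0,"az":0,"fingers":1}]'

```text
clock: 6.82
tcp_pos: [0.6863, -0.2937, 0.2127]
ee_rot: [-179.9, 0.1, -0.8]
ft_force: [-0.3, -1.3, -2.3]
opening: 0.182
```

drive_tool --deltas '[{"x":0,"y":-0.8,"z":0,"ax":0,"ay":0,"az":0,"fingers":1},{"x":0,"y":-0.8,"z":0,"ax":0,"ay":0,"az":0,"fingers":1},{"x":0,"y":-0.8,"z":0,"ax":0,"ay":0,"az":0,"fingers":1},{"x":0,"y":-0.8,"z":0,"ax":0,"ay":0,"az":0,"fingers":1},{"x":0,"y":-0.8,"z":0,"ax":0,"ay":0,"az":0,"fingers":1},{"x":0,"y":-0.8,"z":0,"ax":0,"ay":0,"az":0,"fingers":1},{"x":0,"y":-0.8,"z":0,"ax":0,"ay":0,"az":0,"fingers":1},{"x":0,"y":-0.8,"z":0,"ax":0,"ay":0,"az":0,"fingers":1},{"x":0,"y":-0.8,"z":0,"ax":0,"ay":0,"az":0,"fingers":1},{"x":0,"y":-0.8,"z":0,"ax":0,"ay":0,"az":0,"fingers":1},{"x":0,"y":0,"z":0,"ax":0,"ay":0,"az":0,"fingers":1},{"x":0,"y":0,"z":0,"ax":0,"ay":0,"az":0,"fingers":1}]'

```text
clock: 8.32
tcp_pos: [0.6903, 0.1057, 0.2133]
ee_rot: [180.0, 0.1, -0.7]
ft_force: [-0.9, -0.5, -2.6]
opening: 0.186
```

```bash
python3 - <<'E'
from h import *
np.set_printoptions(precision=4,suppress=True)
from bench import manip
print(manip.get_state())
a=grab("side","5");b=grab("top","5")
cv2.imwrite("pics/c8.png",np.hstack([cv2.resize(a["color"][120:380,100:360],None,fx=1.53,fy=1.53),cv2.resize(b["color"][60:260,100:300],None,fx=2,fy=2)[:398]]) if 0 else a["color"])
E
```

```text
{'clock': 8.325, 'joint_pos': array([ 3.3036, 33.7336, 76.7273, -0.0234, 69.6598, 94.051 ]), 'qvel': array([-1.091 , -0.4233, -0.1799, -0.012 ,  0.0327, -0.0377]), 'tau': array([  1.6014, -71.989 , -29.0971,   0.0727,   0.0987,   0.0262]), 'tcp_pos': array([0.6903, 0.1057, 0.2133]), 'ee_rot': array([179.9696,   0.1188,  -0.7393]), 'ft_force': array([-0.9111, -0.5422, -2.5569]), 'ft_torque': array([ 0.0394, -0.0868,  0.0234]), 'opening': 0.1855205746966191}
```

View pics/side5.png

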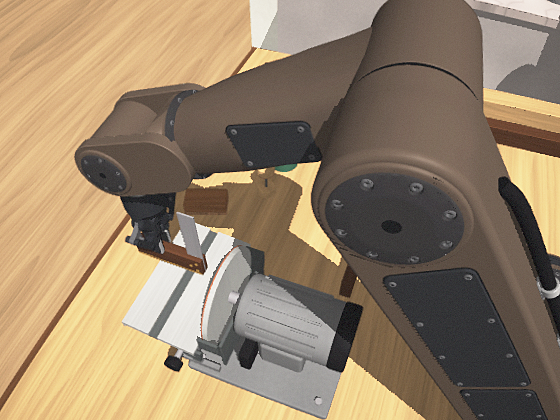

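View pics/top5.png

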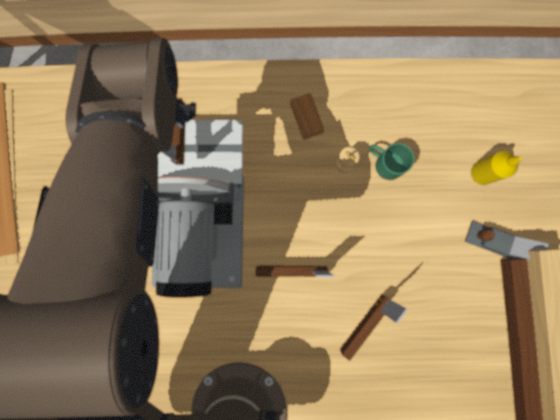

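drive_tool --deltas '[{"x":-0.2,"y":0,"z":0.2,"ax":0,"ay":0,"az":0,"fingers":1},{"x":-0.2,"y":0,"z":0.3,"ax":0,"ay":0,"az":0,"fingers":1},{"x":-0.1,"y":0,"z":0.36,"ax":0,"ay":0,"az":0,"fingers":1},{"x":0,"y":0,"z":0,"ax":0,"ay":0,"az":0,"fingers":1},{"x":0,"y":0,"z":0,"ax":0,"ay":0,"az":0,"fingers":1}]'

```text
clock: 9.05
tcp_pos: [0.6663, 0.1058, 0.1724]
ee_rot: [180.0, -0.1, -0.8]
ft_force: [0.2, 0.3, -2.4]
opening: 0.182
```

```bash
cat > look.py <<'E'
import sys
from h import *
np.set_printoptions(precision=4,suppress=True)
from bench import manip
tag=sys.argv[1]
F=[];T=[]
a=grab("side",tag);b=grab("top",tag)
st=manip.get_state();print({k:st[k] for k in("clock","tcp_pos","ee_rot","ft_force","ft_torque","tau","opening")})
P=cloud(a).reshape(-1,3);P=P[~np.isnan(P[:,0])]
# table plane, visible area away from stock
m=(P[:,0]>.59)&(P[:,0]<.74)&(P[:,1]<.24)&(P[:,1]>-.03)&(abs(P[:,1]-.107)>.02)&(P[:,2]>.12)&(P[:,2]<.165)
Q=P[m];c=np.median(Q,0);n=np.array([-.05,0,1.])
for k in range(8):
    keep=abs((Q-c)@n)<(.012 if k<3 else .004)
    c=Q[keep].mean(0);n=np.linalg.svd(Q[keep]-c,full_matrices=False)[2][2];n*=np.sign(n[2])
print("table n",keep.sum(),n,"tilt rad",np.arctan2(-n[0],n[2]),"z at hinge x=.5775:",c[2]-(n[0]*(.5775-c[0])+n[1]*(.107-c[1]))/n[2])
zt=st["tcp_pos"][2]-.0048
m=(abs(P[:,1]-.107)<.015)&(P[:,0]>.56)&(P[:,0]<.78)&(abs(P[:,2]-zt-.044)<.006)
Q=P[m]
if len(Q)>20:
    vx,vz,x0,z0=cv2.fitLine(Q[:,[0,2]].astype(np.float32),cv2.DIST_HUBER,0,.001,.001).ravel()
    print("stock top slope",len(Q),vz/vx,"z",z0,"minus under",z0-zt,Q[:,0].min(),Q[:,0].max())
cv2.imwrite(f"pics/z{tag}.png",cv2.resize(a["color"][170:350,100:300],None,fx=3.3,fy=3.3,interpolation=cv2.INTER_CUBIC))
E
python3 look.py 6
```

```text
{'clock': 9.15, 'tcp_pos': array([0.6663, 0.1061, 0.1725]), 'ee_rot': array([179.9972,  -0.0746,  -0.7799]), 'ft_force': array([-0.3519, -1.1146, -3.0158]), 'ft_torque': array([ 0.0074, -0.1191, -0.0256]), 'tau': array([ -0.1237, -69.6892, -27.0827,   0.0016,   0.0947,  -0.0018]), 'opening': 0.1841102828469505}
table n 4280 [-0.1028  0.0018  0.9947] tilt rad 0.10302368558490456 z at hinge x=.5775: 0.1408032258554044
stock top slope 421 0.0057743327 z 0.21134543 minus under 0.04367525357050886 0.5600056280675979 0.7092346956335266
```

View pics/z6.png

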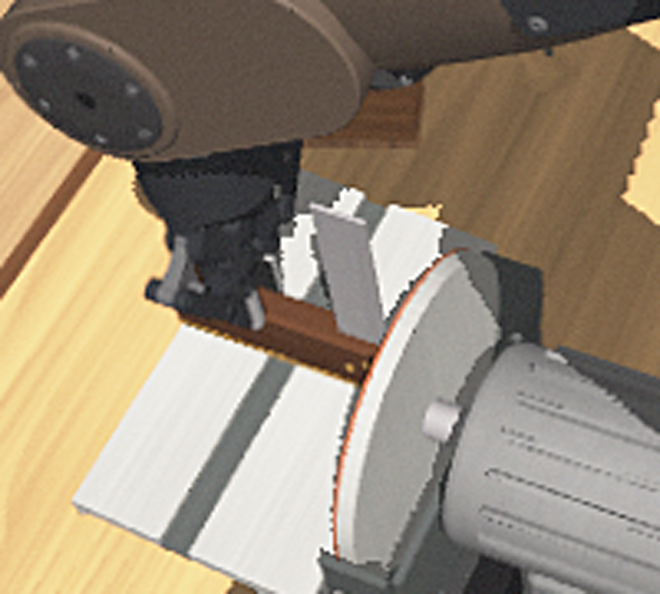

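drive_tool --deltas '[{"x":-0.06,"y":0,"z":0,"ax":0,"ay":0,"az":0,"fingers":1},{"x":-0.03,"y":0,"z":0,"ax":0,"ay":0,"az":0,"fingers":1},{"x":0,"y":0,"z":0,"ax":0,"ay":0,"az":0,"fingers":1}]'

```text
clock: 9.52
tcp_pos: [0.6611, 0.1065, 0.1719]
ee_rot: [180.0, -0.0, -0.8]
ft_force: [0.6, 0.0, -3.4]
opening: 0.183
```

drive_tool --deltas '[{"x":-0.02,"y":0,"z":0,"ax":0,"ay":0,"az":0,"fingers":1},{"x":0,"y":0,"z":0,"ax":0,"ay":0,"az":0,"fingers":1}]'

```text
clock: 9.78
tcp_pos: [0.6601, 0.1064, 0.1717]
ee_rot: [180.0, 0.0, -0.8]
ft_force: [0.3, -0.3, -3.5]
opening: 0.183
```

drive_tool --deltas '[{"x":-0.02,"y":0,"z":0,"ax":0,"ay":0,"az":0,"fingers":1},{"x":0,"y":0,"z":0,"ax":0,"ay":0,"az":0,"fingers":1}]'

```text
clock: 10.02
tcp_pos: [0.6591, 0.1064, 0.1717]
ee_rot: [180.0, 0.0, -0.8]
ft_force: [-1.0, -0.1, -3.3]
opening: 0.184
```

drive_tool --deltas '[{"x":-0.02,"y":0,"z":0,"ax":0,"ay":0,"az":0,"fingers":1},{"x":0,"y":0,"z":0,"ax":0,"ay":0,"az":0,"fingers":1}]'

```text
clock: 10.28
tcp_pos: [0.6584, 0.1065, 0.1717]
ee_rot: [180.0, -0.0, -0.8]
ft_force: [0.8, 0.8, -3.9]
opening: 0.183
```

drive_tool --deltas '[{"x":-0.01,"y":0,"z":0,"ax":0,"ay":0,"az":0,"fingers":1},{"x":0,"y":0,"z":0,"ax":0,"ay":0,"az":0,"fingers":1}]'

```text
clock: 10.52
tcp_pos: [0.6583, 0.1065, 0.1718]
ee_rot: [-180.0, -0.1, -0.8]
ft_force: [5.0, 0.2, -4.6]
opening: 0.184
```

drive_tool --deltas '[{"x":0.03,"y":0,"z":0,"ax":0,"ay":0,"az":0,"fingers":1},{"x":0,"y":0,"z":0.1,"ax":0,"ay":0,"az":0,"fingers":1},{"x":0,"y":0,"z":0.1,"ax":0,"ay":0,"az":0,"fingers":1},{"x":0,"y":0,"z":0,"ax":0,"ay":0,"az":0,"fingers":1}]'

```text
clock: 11.02
tcp_pos: [0.6588, 0.1064, 0.1609]
ee_rot: [180.0, 0.1, -0.8]
ft_force: [-0.3, 0.4, -2.3]
opening: 0.186
```

drive_tool --deltas '[{"x":0,"y":0,"z":0.04,"ax":0,"ay":0,"az":0,"fingers":1},{"x":0,"y":0,"z":0.02,"ax":0,"ay":0,"az":0,"fingers":1},{"x":0,"y":0,"z":0,"ax":0,"ay":0,"az":0,"fingers":1}]'

```text
clock: 11.4
tcp_pos: [0.6592, 0.1064, 0.1587]
ee_rot: [180.0, -0.0, -0.8]
ft_force: [-1.0, 0.7, -2.9]
opening: 0.184
```

drive_tool --deltas '[{"x":0,"y":0,"z":0.04,"ax":0,"ay":0,"az":0,"fingers":1},{"x":0,"y":0,"z":0.02,"ax":0,"ay":0,"az":0,"fingers":1},{"x":0,"y":0,"z":0,"ax":0,"ay":0,"az":0,"fingers":1}]'

```text
clock: 11.78
tcp_pos: [0.6593, 0.1065, 0.1565]
ee_rot: [180.0, -0.1, -0.8]
ft_force: [-3.9, -0.9, 5.5]
opening: 0.18
```

drive_tool --deltas '[{"x":0,"y":0,"z":0.03,"ax":0,"ay":0,"az":0,"fingers":1},{"x":0,"y":0,"z":0.03,"ax":0,"ay":0,"az":0,"fingers":1},{"x":0,"y":0,"z":0,"ax":0,"ay":0,"az":0,"fingers":1}]'

```text
clock: 12.15
tcp_pos: [0.6594, 0.1065, 0.1535]
ee_rot: [180.0, -0.1, -0.8]
ft_force: [-3.1, -0.4, 3.3]
opening: 0.18
```

```bash
python3 look.py 7
```

```text
{'clock': 12.25, 'tcp_pos': array([0.6594, 0.1065, 0.1535]), 'ee_rot': array([179.9989,  -0.0731,  -0.7588]), 'ft_force': array([-2.9705, -0.3843,  5.6832]), 'ft_torque': array([-0.0183,  0.1709,  0.0246]), 'tau': array([ -0.2462, -64.266 , -24.9987,   0.0053,  -0.4979,  -0.0087]), 'opening': 0.18347242096121275}
table n 4069 [-0.0729  0.0013  0.9973] tilt rad 0.07296874821669112 z at hinge x=.5775: 0.1407253845782962
stock top slope 339 0.008331293 z 0.19162133 minus under 0.042930733670730664 0.5603904770763914 0.7001263163737046
```

drive_tool --deltas '[{"x":0,"y":0,"z":0.03,"ax":0,"ay":0,"az":0,"fingers":1},{"x":0,"y":0,"z":0.03,"ax":0,"ay":0,"az":0,"fingers":1},{"x":0,"y":0,"z":0.03,"ax":0,"ay":0,"az":0,"fingers":1},{"x":0,"y":0,"z":0.03,"ax":0,"ay":0,"az":0,"fingers":1},{"x":0,"y":0,"z":0,"ax":0,"ay":0,"az":0,"fingers":1}]'

```text
clock: 12.88
tcp_pos: [0.6597, 0.1065, 0.1476]
ee_rot: [180.0, -0.1, -0.8]
ft_force: [-3.8, -1.1, 5.0]
opening: 0.181
```

```bash
python3 look.py 8
```

```text
{'clock': 12.975, 'tcp_pos': array([0.6597, 0.1065, 0.1476]), 'ee_rot': array([-179.9984,   -0.1122,   -0.7544]), 'ft_force': array([-1.9328, -0.2118,  5.3781]), 'ft_torque': array([-0.079 ,  0.052 , -0.0246]), 'tau': array([ -0.1838, -64.2051, -24.2655,   0.0224,  -0.2756,  -0.0067]), 'opening': 0.1827389517649358}
table n 4010 [-0.0293  0.0005  0.9996] tilt rad 0.029338617673075388 z at hinge x=.5775: 0.14072328250906668
stock top slope 322 0.013681499 z 0.18620439 minus under 0.04336152525400663 0.5601822638151468 0.6989017223352466
```

drive_tool --deltas '[{"x":0,"y":0,"z":0.03,"ax":0,"ay":0,"az":0,"fingers":1},{"x":0,"y":0,"z":0.03,"ax":0,"ay":0,"az":0,"fingers":1},{"x":0,"y":0,"z":0,"ax":0,"ay":0,"az":0,"fingers":1}]'

```text
clock: 13.35
tcp_pos: [0.6606, 0.1065, 0.1456]
ee_rot: [-180.0, -0.3, -0.8]
ft_force: [0.6, -0.1, 10.0]
opening: 0.184
```

drive_tool --deltas '[{"x":-0.02,"y":0,"z":0,"ax":0,"ay":0,"az":0,"fingers":1},{"x":-0.02,"y":0,"z":0,"ax":0,"ay":0,"az":0,"fingers":1},{"x":0,"y":0,"z":0,"ax":0,"ay":0,"az":0,"fingers":1}]'

```text
clock: 13.72
tcp_pos: [0.6594, 0.1065, 0.1456]
ee_rot: [-180.0, -0.4, -0.8]
ft_force: [5.6, 0.6, 7.7]
opening: 0.183
```

```bash
python3 look.py 9
```

```text
{'clock': 13.825, 'tcp_pos': array([0.6594, 0.1065, 0.1455]), 'ee_rot': array([-179.9825,   -0.3631,   -0.7609]), 'ft_force': array([ 4.7936, -0.0709,  7.1916]), 'ft_torque': array([-0.009 , -0.9025,  0.0406]), 'tau': array([  0.4531, -62.817 , -20.1327,   0.0922,   1.2526,   0.0111]), 'opening': 0.18133492576242466}
table n 3930 [-0.0071  0.0004  1.    ] tilt rad 0.007113452792709534 z at hinge x=.5775: 0.14066779339172003
stock top slope 318 0.017132001 z 0.18457963 minus under 0.04384728920382103 0.5601486307057854 0.7141199195479181
```

```bash
cat > sl.py <<'E'
from h import *
import sys
def slope(s,zt,gx=.659):
    P=cloud(s);c=s["color"].astype(int)
    br=(c[...,2]-c[...,0]>25)&(c[...,2]<170)
    m=br&(P[...,0]>gx-.083)&(P[...,0]<gx+.052)&(abs(P[...,1]-.107)<.016)&(P[...,2]>zt+.038)&(P[...,2]<zt+.052)
    Q=P[m]; 
    f=cv2.fitLine(Q[:,[0,2]].astype(np.float32),cv2.DIST_HUBER,0,.001,.001).ravel()
    # blade face grey pts
    m2=(~br)&(abs(P[...,1]-.107)<.012)&(P[...,0]>gx-.092)&(P[...,0]<gx-.048)&(P[...,2]>zt+.06)&(P[...,2]<zt+.17)
    B=P[m2]; k=[]
    for z0 in np.arange(.06,.16,.01):
        b=B[(B[:,2]>zt+z0)&(B[:,2]<zt+z0+.01)]
        if len(b)>6: k.append((b[:,2].mean(),np.median(b[:,0])))
    k=np.array(k); pf=np.polyfit(k[:,0],k[:,1],1) if len(k)>3 else [np.nan]
    return len(Q),f[1]/f[0],Q[:,0].min(),Q[:,0].max(),"blade",len(B),pf[0]
if __name__=="__main__":
    for t,z in zip(sys.argv[1::2],sys.argv[2::2]): print(t,slope(load("side"+t),float(z)-.0038, .6663 if t=="6" else .659))
E
python3 sl.py 6 .1725 7 .1535 8 .1476 9 .1455
```

```text
6 (323, np.float32(0.009168608), np.float64(0.5849667075222911), np.float64(0.7092346956335266), 'blade', 531, np.float64(0.006751622055433419))
7 (265, np.float32(0.04027487), np.float64(0.5910854816319602), np.float64(0.6968341819582451), 'blade', 501, np.float64(-0.062307537109418304))
8 (257, np.float32(0.042696342), np.float64(0.5937340002087609), np.float64(0.6989017223352466), 'blade', 479, np.float64(-0.08871162756491324))
9 (253, np.float32(0.019563064), np.float64(0.593844429497245), np.float64(0.6977639479440638), 'blade', 485, np.float64(-0.08546088790827551))
```

View pics/z9.png

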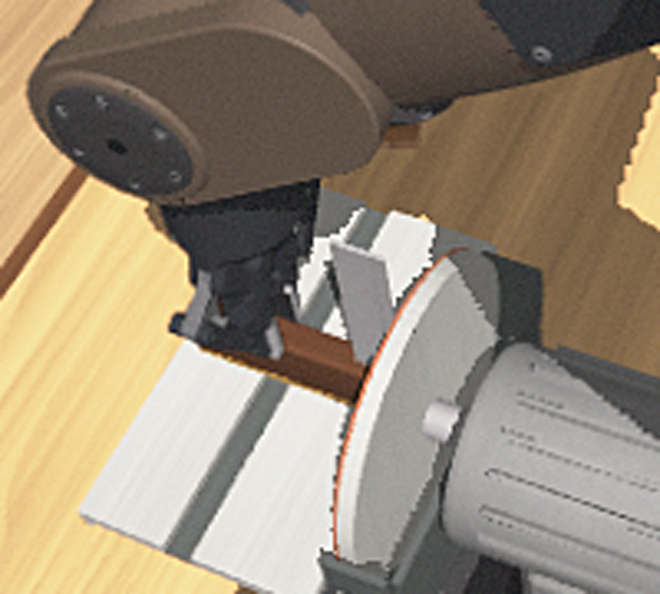

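```bash
cat > be.py <<'E'
from h import *
def edge(s,p0,p1,n=30,w=4):
    g=cv2.GaussianBlur(s["color"].astype(np.float32),(0,0),.8)
    p0=np.array(p0,float);p1=np.array(p1,float);d=(p1-p0)/np.linalg.norm(p1-p0);nn=np.array([-d[1],d[0]]);out=[]
    for t in np.linspace(.1,.9,n):
        c=p0+t*(p1-p0);k=np.arange(-w,w+.01,.25);q=c+k[:,None]*nn
        pr=cv2.remap(g,q[:,0].astype(np.float32)[:,None],q[:,1].astype(np.float32)[:,None],cv2.INTER_LINEAR).reshape(len(k),3)
        out.append(c+k[abs(np.gradient(pr,axis=0)).sum(1).argmax()]*nn)
    return np.array(out)
def hit(s,uv,c,n):
    d=rays(s,uv)@np.array(s["R"]); o=-np.array(s["R"]).T@np.array(s["t"])
    c=np.array(c,float);n=np.array(n,float)
    return o+d*(((c-o)@n)/(d@n))[:,None]
N=[.0122,1,0]
def zoom(p): return (p[0]/3.3+100,p[1]/3.3+170)
def run(tag,items):
    s=load("side"+tag)
    for nm,a,b,y in items:
        uv=edge(s,zoom(a),zoom(b));X=hit(s,uv,[.62,y,0],N)
        f=cv2.fitLine(X[:,[0,2]].astype(np.float32),cv2.DIST_HUBER,0,.0005,.0005).ravel()
        r=np.median(abs((X[:,[0,2]]-f[2:])@[-f[1],f[0]]))
        print(tag,nm,"dx/dz" if abs(f[1])>abs(f[0]) else "dz/dx",round(float(f[0]/f[1] if abs(f[1])>abs(f[0]) else f[1]/f[0]),4),"at",f[2:],"res",r,X[[0,-1]][:,[0,2]].ravel())
E
python3 - <<'E'
from be import *
for t in "69":
    s=load("side"+t); cv2.imwrite(f"pics/y{t}.png",cv2.resize(s["color"][210:310,150:250],None,fx=6,fy=6,interpolation=cv2.INTER_CUBIC))
E
```

```text
(no output)
```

View pics/y6.png

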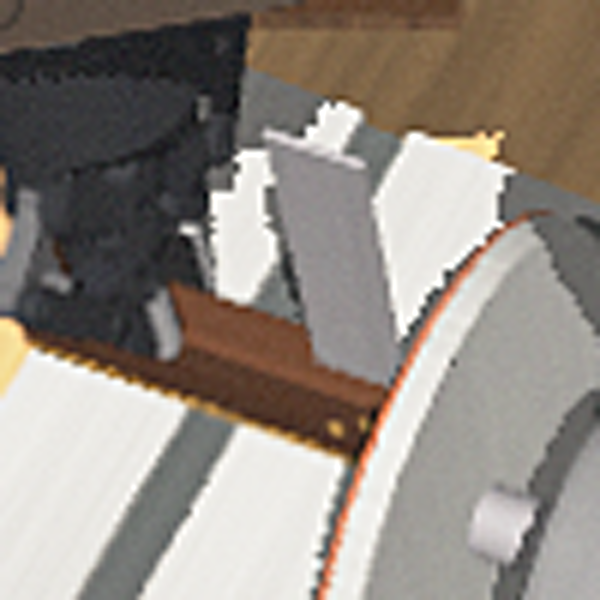

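View pics/y9.png

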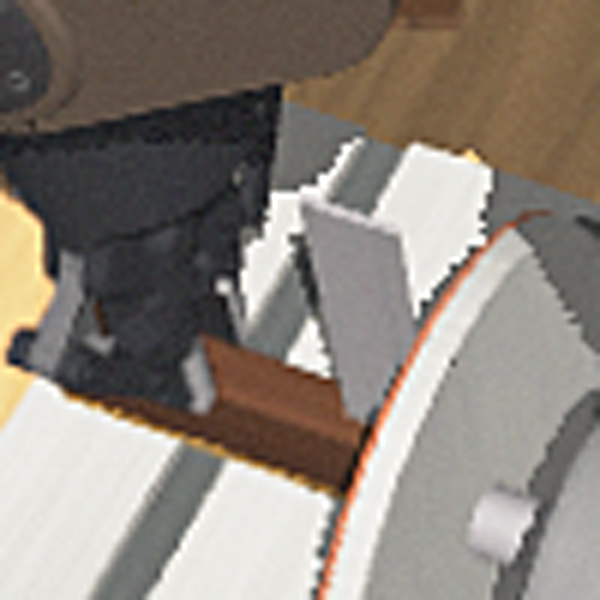

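```bash
sed -i 's#^def zoom.*#def zoom(p): return (p[0]/6+150,p[1]/6+210)#' be.py; python3 - <<'E'
from be import *
np.set_printoptions(precision=4,suppress=True)
run("6",[("inner",(275,155),(318,355),.108),("backedge",(365,165),(398,330),.108),("under",(60,350),(345,458),.1165),("topcrease",(190,350),(320,398),.1165)])
run("9",[("inner",(308,240),(352,415),.108),("backedge",(402,235),(415,295),.108),("under",(75,397),(335,492),.1165)])
E
```

```text
6 inner dx/dz 0.0766 at [0.6136 0.2668] res 0.001196407188597219 [0.609  0.3087 0.6112 0.2245]
6 backedge dx/dz -0.0371 at [0.5778 0.291 ] res 0.0006821170919109034 [0.573  0.3256 0.5693 0.2632]
6 under dz/dx -0.015 at [0.6653 0.1717] res 0.0009289686678469237 [0.6961 0.1718 0.6119 0.1723]
6 topcrease dz/dx 0.0009 at [0.62   0.2102] res 0.0005309278177325772 [0.645  0.2102 0.6086 0.2102]
9 inner dx/dz -0.037 at [0.6058 0.2228] res 0.0015804436384748372 [0.604  0.2704 0.6049 0.1916]
9 backedge dx/dz -0.0368 at [0.5716 0.2858] res 0.00039236689459931564 [0.5709 0.2966 0.5643 0.2778]
9 under dz/dx 0.0064 at [0.6503 0.1435] res 0.0008058863677224534 [0.6973 0.1442 0.6191 0.1442]
```

drive_tool --deltas '[{"x":0,"y":0,"z":0.01,"ax":0,"ay":-0.003,"az":0,"fingers":1},{"x":0,"y":0,"z":0.01,"ax":0,"ay":0,"az":0,"fingers":1},{"x":0,"y":0,"z":0,"ax":0,"ay":0,"az":0,"fingers":1}]'

```text
clock: 14.2
tcp_pos: [0.6594, 0.1065, 0.1452]
ee_rot: [-180.0, -0.0, -0.8]
ft_force: [2.9, 0.2, 11.6]
opening: 0.182
```

```bash
python3 look.py 10
```

```text
{'clock': 14.3, 'tcp_pos': array([0.6594, 0.1065, 0.1452]), 'ee_rot': array([-179.985 ,   -0.0409,   -0.7571]), 'ft_force': array([ 3.2136,  0.4328, 11.9982]), 'ft_torque': array([-0.1254, -0.5506,  0.0096]), 'tau': array([  0.3581, -59.7715, -19.6463,   0.1113,   0.7241,   0.0035]), 'opening': 0.1845481365895544}
table n 3932 [-0.0025  0.0002  1.    ] tilt rad 0.0025208239738323396 z at hinge x=.5775: 0.14065978155850375
stock top slope 324 0.01422816 z 0.18430005 minus under 0.04393575846947126 0.5601875107374548 0.6996333822387837
```

drive_tool --deltas '[{"x":-0.01,"y":0,"z":0,"ax":0,"ay":-0.002,"az":0,"fingers":1},{"x":-0.01,"y":0,"z":0.005,"ax":0,"ay":-0.001,"az":0,"fingers":1},{"x":0,"y":0,"z":0,"ax":0,"ay":0,"az":0,"fingers":1}]'

```text
clock: 14.68
tcp_pos: [0.6592, 0.1065, 0.1451]
ee_rot: [-180.0, 0.2, -0.8]
ft_force: [6.6, 0.2, 11.1]
opening: 0.179
```

```bash
python3 look.py 11
```

```text
{'clock': 14.775, 'tcp_pos': array([0.6592, 0.1065, 0.1452]), 'ee_rot': array([-179.9783,    0.1843,   -0.7597]), 'ft_force': array([ 6.0746, -0.4995, 11.5309]), 'ft_torque': array([-0.0724, -1.1579,  0.0152]), 'tau': array([  0.6601, -60.0631, -17.9633,   0.143 ,   1.6821,   0.0117]), 'opening': 0.18427566242037316}
table n 3944 [-0.0035 -0.0002  1.    ] tilt rad 0.003528263184534727 z at hinge x=.5775: 0.14057706335197107
stock top slope 326 -0.0003239761 z 0.1845863 minus under 0.04421644250854176 0.5602947363620231 0.7007025788209071
```

drive_tool --deltas '[{"x":-0.02,"y":0,"z":0,"ax":0,"ay":-0.001,"az":0,"fingers":1},{"x":-0.01,"y":0,"z":0.01,"ax":0,"ay":-0.001,"az":0,"fingers":1},{"x":0,"y":0,"z":0,"ax":0,"ay":0,"az":0,"fingers":1}]'

```text
clock: 15.15
tcp_pos: [0.6584, 0.1065, 0.1452]
ee_rot: [-180.0, 0.3, -0.8]
ft_force: [8.5, 0.2, 13.6]
opening: 0.185
```

```bash
python3 look.py 12;  python3 - <<'E'
from be import *
for t in ["12"]:
    s=load("side"+t); cv2.imwrite(f"pics/y{t}.png",cv2.resize(s["color"][210:310,150:250],None,fx=6,fy=6,interpolation=cv2.INTER_CUBIC))
E
```

```text
{'clock': 15.25, 'tcp_pos': array([0.6584, 0.1065, 0.1451]), 'ee_rot': array([-179.9718,    0.3118,   -0.765 ]), 'ft_force': array([ 8.1696,  0.6884, 13.3159]), 'ft_torque': array([-0.0515, -1.5678,  0.0162]), 'tau': array([  0.9179, -58.8448, -16.3548,   0.1809,   2.2133,   0.0066]), 'opening': 0.18391144947997284}
table n 3912 [-0.0034  0.0008  1.    ] tilt rad 0.0034241043508393084 z at hinge x=.5775: 0.14066105906709053
stock top slope 316 0.005893849 z 0.18428703 minus under 0.04395392726708047 0.5602063320375901 0.6993652454847982
```

View pics/y12.png

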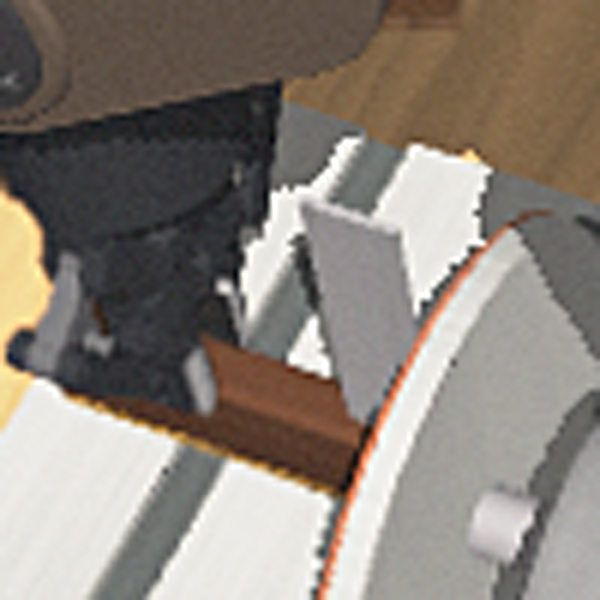

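```bash
python3 - <<'E'
from be import *
np.set_printoptions(precision=2,suppress=True)
def pred(s,gx,gy,zu,th):
    # square frame pts: (along +x to heel, y, z up from underside) ; rotate by th (outer up positive) about grip pt z=.022
    yaw=np.radians(179.25);ex=np.array([np.cos(yaw),np.sin(yaw),0]);ey=np.array([-ex[1],ex[0],0]);ez=np.array([0,0,1.])
    out=[]
    for x,y,z in [(.055,-.0015,.044),(.055,-.0015,.16),(.085,-.0015,.16),(.085,.0015,.16),(.055,.0015,.16)]:
        X=x*np.cos(th)+(z-.022)*np.sin(th); Z=.022-x*np.sin(th)+(z-.022)*np.cos(th)
        out.append(np.array([gx,gy,zu])+X*ex+y*ey+Z*ez)
    return (proj(s,out)-[150,210])*6
for t,gx,zu in(("6",.6663,.1691),("9",.6594,.1421),("12",.6584,.1405)):
    s=load("side"+t)
    for th in(0,.02): print(t,th,pred(s,gx,.1065,zu,th).ravel())
E
```

```text
6 0 [311.76 357.84 254.29 132.05 351.59 164.09 356.53 155.77 259.39 123.89]
6 0.02 [313.49 360.2  263.72 137.41 361.37 170.78 366.29 162.45 268.79 129.24]
9 0 [343.24 410.31 290.52 196.28 385.9  228.15 390.64 219.9  295.41 188.18]
9 0.02 [344.91 412.56 299.73 201.5  395.43 234.63 400.14 226.37 304.6  193.39]
12 0 [346.76 413.92 294.49 200.59 389.8  232.46 394.52 224.21 299.36 192.49]
12 0.02 [348.42 416.17 303.68 205.8  399.31 238.92 404.01 230.67 308.54 197.69]
```

drive_tool --deltas '[{"x":-0.02,"y":0,"z":0,"ax":0,"ay":-0.001,"az":0,"fingers":1},{"x":0,"y":0,"z":0,"ax":0,"ay":0,"az":0,"fingers":1}]'

```text
clock: 15.5
tcp_pos: [0.658, 0.1065, 0.1452]
ee_rot: [-180.0, 0.3, -0.8]
ft_force: [12.2, 0.3, 11.7]
opening: 0.183
```

```bash
python3 look.py 13
```

```text
{'clock': 15.6, 'tcp_pos': array([0.658 , 0.1065, 0.1451]), 'ee_rot': array([-179.9673,    0.3413,   -0.768 ]), 'ft_force': array([11.8401,  0.6216, 12.1945]), 'ft_torque': array([-0.0084, -2.1298,  0.0052]), 'tau': array([  1.187 , -59.995 , -15.1935,   0.1971,   3.1032,   0.0092]), 'opening': 0.18013480912725133}
table n 3922 [-0.0034 -0.0002  1.    ] tilt rad 0.0033755700605829467 z at hinge x=.5775: 0.14058922186581516
stock top slope 311 0.0049544265 z 0.18441273 minus under 0.04406357314802248 0.5600795219351604 0.6972208077615154
```

```bash
python3 - <<'E'
from h import *
np.set_printoptions(precision=4,suppress=True)
for t in("side13","side0"):
    P=cloud(load(t)).reshape(-1,3);P=P[~np.isnan(P[:,0])]
    for nm,m in(("bench",(abs(P[:,2])<.012)&(P[:,0]>.4)&(P[:,0]<.9)&(P[:,1]>-.45)&(P[:,1]<.3)),("near",(abs(P[:,2])<.012)&(P[:,0]>.6)&(P[:,0]<.9)&(P[:,1]>-.1)&(P[:,1]<.3))):
        Q=P[m];c=Q.mean(0);n=np.array([0,0,1.])
        for k in range(6):
            q=Q[abs((Q-c)@n)<.004];c=q.mean(0);n=np.linalg.svd(q-c,full_matrices=False)[2][2];n*=np.sign(n[2])
        print(t,nm,len(q),c,n)
E
```

```text
side13 bench 18523 [0.6613 0.0742 0.0006] [0.0001 0.0011 1.    ]
side13 near 8733 [0.7878 0.1951 0.0005] [0.0001 0.0008 1.    ]
side0 bench 27785 [ 0.6666 -0.0464  0.0008] [0.0003 0.001  1.    ]
side0 near 9424 [0.7922 0.1737 0.0005] [ 0.0003 -0.0002  1.    ]
```

drive_tool --deltas '[{"x":0,"y":0,"z":0.01,"ax":0,"ay":-0.0015,"az":0,"fingers":1},{"x":0,"y":0,"z":0.01,"ax":0,"ay":-0.0015,"az":0,"fingers":1},{"x":0,"y":0,"z":0,"ax":0,"ay":0,"az":0,"fingers":1}]'

```text
clock: 15.98
tcp_pos: [0.658, 0.1065, 0.1447]
ee_rot: [-180.0, 0.7, -0.8]
ft_force: [10.7, -1.0, 15.2]
opening: 0.188
```

```bash
python3 look.py 14
```

```text
{'clock': 16.075, 'tcp_pos': array([0.6581, 0.1065, 0.1447]), 'ee_rot': array([-179.9655,    0.6571,   -0.7667]), 'ft_force': array([ 9.9326, -0.175 , 17.1072]), 'ft_torque': array([-0.0777, -1.8885,  0.0681]), 'tau': array([  1.1367, -57.4585, -14.6531,   0.2163,   2.7145,   0.0153]), 'opening': 0.1789974674144315}
table n 3922 [0.0023 0.0001 1.    ] tilt rad -0.00230244437815369 z at hinge x=.5775: 0.14066951754128998
stock top slope 325 0.0060326476 z 0.18383211 minus under 0.04392368354376372 0.5604554148597866 0.7003456092700322
```

drive_tool --deltas '[{"x":-0.01,"y":0,"z":0,"ax":0,"ay":0,"az":0,"fingers":1},{"x":0,"y":0,"z":0,"ax":0,"ay":0,"az":0,"fingers":1},{"x":0,"y":0,"z":0,"ax":0,"ay":0,"az":0,"fingers":1},{"x":0,"y":0,"z":0,"ax":0,"ay":0,"az":0,"fingers":1},{"x":0,"y":0,"z":0,"ax":0,"ay":0,"az":0,"fingers":1}]'

```text
clock: 16.7
tcp_pos: [0.6577, 0.1065, 0.1447]
ee_rot: [-180.0, 0.6, -0.8]
ft_force: [11.1, -0.1, 15.8]
opening: 0.185
```

```bash
python3 look.py 15;python3 look.py 16
```

```text
{'clock': 16.8, 'tcp_pos': array([0.6577, 0.1065, 0.1447]), 'ee_rot': array([-179.9648,    0.6338,   -0.7697]), 'ft_force': array([11.8931, -0.23  , 15.7013]), 'ft_torque': array([-0.0763, -2.0044, -0.0553]), 'tau': array([  1.2349, -57.7624, -14.3392,   0.2159,   2.9445,   0.0043]), 'opening': 0.18427901634652336}
table n 3918 [ 0.0028 -0.      1.    ] tilt rad -0.002836304672640198 z at hinge x=.5775: 0.14069163983439453
stock top slope 318 0.0015837009 z 0.18398057 minus under 0.044060350274306576 0.5600532003938806 0.6989472147964055
{'clock': 16.9, 'tcp_pos': array([0.6577, 0.1065, 0.1447]), 'ee_rot': array([-179.9636,    0.6359,   -0.7659]), 'ft_force': array([11.3513,  0.5404, 15.4178]), 'ft_torque': array([-0.0591, -2.    ,  0.0242]), 'tau': array([  1.2353, -57.7623, -14.3394,   0.216 ,   2.9445,   0.0042]), 'opening': 0.18313247354326917}
table n 3920 [0.0016 0.     1.    ] tilt rad -0.0015862616813702652 z at hinge x=.5775: 0.1405301919794825
stock top slope 318 0.0068780202 z 0.18383627 minus under 0.043930525594726905 0.560261257380446 0.6997592941696538
```

View pics/side16.png

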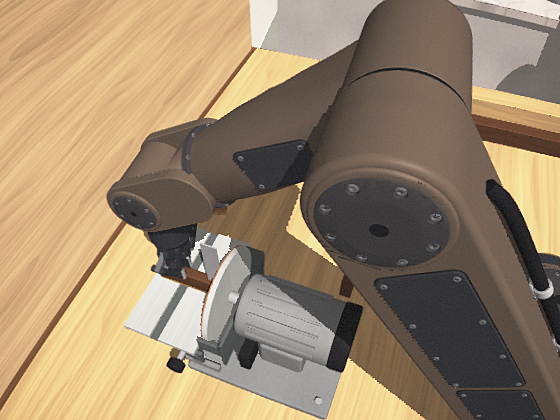

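View pics/top16.png

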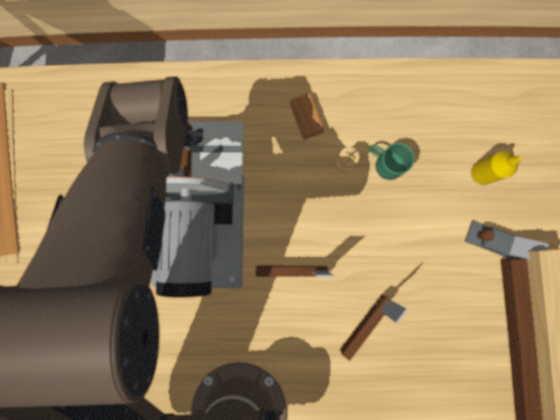

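The side picture shows the stock flat on the level table near (185,280) and the blade against the disc near (215,265). The top picture shows the mug, spool clamp and sanding block where they started. Handing in.

```bash
python3 -c "
from bench import manip
print(manip.job_done()); s=manip.get_state(); print(s['clock'],s['ft_force'])"
```

```text
the job is handed in; nothing more can be done
None
the job is handed in; nothing more can be done
```

I picked up the smallest square by its stock and used the stock to bring the table down. Then I pressed the square into the corner and handed the job in at about 17 s with the arm still gripping and pushing.

**Last checks**
- **Table tilt:** it started at about 0.103 rad. The last two readings were -0.003 and -0.002 rad (about 0.1–0.15°), so it went very slightly past level. The readings scatter by about 0.001 rad.
- **Force:** about 18 N down on the table and 11–12 N into the disc. Both were steady while the arm rested. I took the weight of the square out of the downward figure.
- **Contact:** the forces and moments fit the stock lying flat and the blade touching near mid-height on the disc. The tool's height puts the fingertips at least 4 mm above the table.
- **Other things:** the mug, spool clamp and sanding block are where they were in the top picture.

**Less certain**
- **Square's own tilt:** the slope I read off the stock top scattered between 0.002 and 0.007 rad, and the blade-edge measurements were noisier. How flat the blade lies on the disc therefore rests mostly on the force readings.
- **Grip slip:** the square turned slightly in the grip, by roughly 0.7° relative to the tool.
- **Force after hand-in:** I couldn't read the forces again, because the robot gave no more readings once the job was handed in.

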